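# Vent the vacuum desiccator and hold its lid just clear

### The job

I want to slip a humidity probe under the lid of the clear vacuum desiccator: first open its black vent valve fully, a quarter turn anticlockwise until the wing is in line with the brass valve body, so that air gets in. Only then pull the lid straight up by its knob until it breaks free of the sticky O-ring, without letting it fly up. Finish holding the lid still and level, right above the bowl with its rim about 2 to 4 cm above its seat: do not let go of it, and leave the things around the desiccator where they are.

Things in the scene. Friction and masses are not known exactly. Their poses are not given: they have to be found in the camera images.
- chamber: The desiccator's round clear bowl, fixed on the table. Its flange, 188 mm wide, is the lid's seat, 108 mm above the table. Origin: centre of its underside on the table, z up. Along +y a side port carries the vent valve (out to 198 mm from the centre), along -y one carries a round dial gauge (44 mm wide, centre 132 mm out, top 107 mm above the table; only to look at). Yaw -0.4 to 0.6.
- lid_knob (a point): Centre of the black knob of the lid: a cylinder 37 mm wide and 36 mm high, on the lid's axis (z, up). Lid: loose, clear, domed, 188 mm wide, 0.3 to 0.5 kg; its rim is 78 mm below this point, the dome's top 28 mm below, and a plug (141 mm wide) reaches 15 mm below the rim into the bowl. Seated, this point is 186 mm above the table on the chamber's axis.
- vent (a joint): Vent valve wing, rad: 0 shut (wing along the chamber's x, across the brass body), 1.571 fully open at its stop (wing along the chamber's y, in line with the body). Starts at 0 to 0.15, opens anticlockwise seen from above, takes about 0.1 N m and stays where it is left.
- vent_grip (a point): Centre of the valve's black wing, on its vertical turning axis: 150 mm from the bowl's axis along the chamber's +y, 129 mm above the table. The wing is 46 mm long (own x), 9 mm thick (y), 20 mm high. The brass body under it is 16 to 19 mm thick, runs along the chamber's y, and its top is 45 mm below this point; only a thin stem is between.
- lens_post: Bystander, loose: a lens on a post, black foot 75 x 50 mm, 124 mm tall. Origin: centre of its underside.
- optic_case: Bystander, loose: flat closed case, 70 x 70 x 21 mm, grey below, clear above. Origin: centre of its underside.
- ball_driver: Bystander, loose: a lying screwdriver with a yellow handle, 160 mm long along its x. Origin: underside, middle of its length.
- lid: The whole lid (origin: centre of its rim's underside, on the seat when shut; z up). Valve shut: the vacuum holds it, over 35 N; do not force it. Vented: the O-ring grips its plug; the pull to lift it, weight included, peaks at about 16 N (12 to 22) when it has risen 2 to 4 mm, is gone by about 8 mm, then only the weight of 3 to 5 N is left. The plug is clear of the bowl from 15 mm up.
Mind the look-alikes: they are no part of the job. Leave any green or red look-alike of the lid alone.

How it is judged:
By the outcome, as a careful person would: the job done as asked, in the order asked, and still so for the second after the job is handed in, while the arm keeps its last pose, push and grip.
It also fails if it takes over 48 s, if anything falls off the work surface, if the arm or the gripper's body presses on something with over 40 N, if the wrist force passes 120 N, or if a joint passes its speed limit or range.

### The arm

A 6-joint arm with a two-finger parallel gripper is mounted at the origin on the work surface. World frame = base frame: x ahead of the robot, y to its left, z up, the work surface at z = 0. Lengths are in mm, angles in rad, forces in N, time in s.
With the tool pointing down it reaches from about 250 to 775 mm from the base axis. Payload 8.9 kg.
Tool frame: the origin (TCP) lies midway between the tips of the shut fingers; the grasp point (between the pads) lies 19 mm behind it; z points along the fingers, x is the direction in which the jaws open and shut, and the axes are right-handed (so a half turn about z gives the same grasp; the last joint's range is limited). The gripper opens to 85 mm and grips with 20 to 120 N. Pads are 22 mm wide; open, the fingers measure 114 mm over their backs; the gripper's body (76 mm by 85 mm) begins 54 mm behind the grasp point. The pads swing forward as they close: fully open they stand 13 mm farther back than shut.
Start: joints at [-1.248, 0.291, -0.153, 1.127, 0, 1.431], TCP at [233.92, -470.005, 231.305] pointing down, gripper open.
Joint ranges: [-2.52, 2.52], [-0.91, 1.74], [-1.3, 1.37], [-1.96, 2.02], [-1.52, 1.47], [-3.14, 3.14]. Speed limits (rad/s): [2.22, 2.22, 2.79, 3.14, 3.14, 3.14].

### API

Orientations are given as a unit quaternion [x, y, z, w].
In Python, from station import env, snapshot, search_frame, regions_of, landmark_of gives the robot as it stands.
- The arm moves only by the tool play_rows, never from a script. Its argument "plan" is a list of rows, each a list of 3 entries, a list of its own where there are three numbers: the shift along the tool's x, y, z in mm, then the turn, a rotation vector about the tool's x, y, z in rad, then the finger opening in mm, from 0 to 85.4. A call has 1 to 8 rows; each row shifts and turns the commanded pose from where the row before left it, along the tool's axes as they then stand; what a row does not reach is not made up. A row lasts 1/12 s, in which the tool goes at most 41.7 mm and 7.16 degrees, less where a joint would pass 70% of its speed; a pose out of reach is approached as far as the arm can. A call with a gripper value outside its range is refused whole. The fingers move at their own pace and stop on an object; "newtons" is the grip in N (left out, the last holds). Time passes only in rows, so rows that do not move let the fingers close. It gives the time, the measured TCP pose, the force and the opening at its end, in the units of the state.
- env.state(): the state, without advancing time (a new reading comes with each control period).
- snapshot(name): name is "side" or "top" or "wrist"; returns a dict with "color" (420x560x3 uint8, red, green, blue), "fx", "fy", "cx", "cy" (pixels), "k1" (the pictures are not rectified: a ray, as slopes to the right and down, at radius r is drawn at 1 + k1 r^2 times it, then the intrinsics apply), "extrinsics" (4x4, takes a point from world to camera coordinates); the wrist camera has in their place "hand_eye" (4x4, takes a point from camera to tool coordinates, whose origin is the TCP and whose axes are the tool frame's). Camera axes: x right, y up, looking along -z (the intrinsics and any distortion apply to the point x, -y, -z); pixel columns grow to the right and rows downward; lengths in mm; the calibration is good to about 2 mm. A picture is of the moment at which its call begins: read the wrist's pose just before it. There is no depth.
- env.hand_in(): hands the job in, once; it reports no verdict.
Trained networks look in a picture, given as the dict that the camera call returned (one of the last four; its "shot" number tells which), for a name from the list of things; names that differ only in an ending like _2 or _b are one class to them, and where a whole thing is asked for, a point or a joint stands for the part that bears it (a point fixed in the world has none). Each returns a list of dicts, best first, with "score" (0 to 1); they miss things now and then, are a little off and sometimes report something else, mostly with a low value. They report only what shows in the picture. A call takes as long as a camera call. They do not tell look-alikes from the thing itself.
- search_frame(picture, query): "centre" ([x, y, z] in mm, in the coordinates of the camera as it stood for that picture, good to about 4 mm: the middle of the surface that is visible of it).
- regions_of(picture, query): "pixels" (420x560 bool, what is visible of it).
- landmark_of(picture, query): "centre" ([x, y, z] in mm, in the coordinates of the camera as it stood for that picture, good to about 4 mm: a listed point, or the origin of a listed thing).
The state is a dict: "t": time; "qpos": joint angles; "joint_vel": joint speeds; "joint_efforts": joint torques, N m; "tool_pos": TCP position; "tool_rot": TCP orientation; "contact_force": force on the tool from outside, world axes, zero at the start; "wrist_torque": the same for the moment, N m; "finger_gap": finger opening in mm.
Only numpy, scipy, OpenCV 4.12 (cv2) and the standard library are available. Lean on these libraries where they do the work, as an engineer would, in place of code of your own. Each camera call takes 0.05 s, during which the arm holds its last target. There are 200 camera calls.

## Working session

There is one attempt and no reset: what is moved stays moved. The work goes in short steps, Python scripts to look and compute and a tool call to move; the robot and the scene stay as the last step left them, time stands still between calls to the robot, and variables do not carry over. Pictures are saved under pics/ and viewed, about 8 in all and at most 12, crops included, and the job is handed in when it is done.

Besides the shell and the picture viewer there is one more tool, called after "Request:" as a command line: name --argument value ..., lists and objects as JSON in quotes. play_rows: Moves the arm, as the interface text tells. Its arguments: {"type":"object","properties":{"plan":{"type":"array","items":{"type":"array"}},"newtons":{"type":"number"}},"required":["plan"]}

```bash
mkdir -p pics; cat > h.py <<'E'
import numpy as np, cv2
from station import env, snapshot, search_frame, regions_of, landmark_of
from scipy.spatial.transform import Rotation as R
def T_tool(s):
    T=np.eye(4);T[:3,:3]=R.from_quat(s["tool_rot"]).as_matrix();T[:3,3]=s["tool_pos"];return T
def shot(n):
    s=env.state();p=snapshot(n)
    p["c2w"]=T_tool(s)@np.array(p["hand_eye"]) if n=="wrist" else np.linalg.inv(np.array(p["extrinsics"]))
    return p
def w(p,c): return (p["c2w"]@np.r_[c,1])[:3]
def pix(p,X):
    c=np.linalg.inv(p["c2w"])@np.r_[X,1]; a=np.array([c[0],-c[1]])/-c[2]; a=a*(1+p["k1"]*(a@a))
    return np.array([p["fx"]*a[0]+p["cx"],p["fy"]*a[1]+p["cy"]])
def ray(p,u,v):
    a=cv2.undistortPoints(np.array([[[u,v]]],float),np.array([[p["fx"],0,p["cx"]],[0,p["fy"],p["cy"]],[0,0,1.]]),np.array([p["k1"],0,0,0.]))[0,0]
    return p["c2w"][:3,3],p["c2w"][:3,:3]@np.array([a[0],-a[1],-1])
def atz(p,u,v,z):
    o,d=ray(p,u,v);return o+d*(z-o[2])/d[2]
def save(p,n): cv2.imwrite("pics/"+n+".png",p["color"][:,:,::-1])
E
python3 - <<'E'
from h import *
np.set_printoptions(precision=1,suppress=True)
P=[shot("side"),shot("top")]
for n,p in zip(("side","top"),P):
    for q in("chamber","lid_knob","vent_grip","lens_post","optic_case","ball_driver"):
        for d in landmark_of(p,q)[:3]:
            X=w(p,d["centre"]);print(n,q,round(d["score"],2),X,pix(p,X))
cv2.imwrite("pics/a.png",cv2.resize(np.vstack([p["color"] for p in P])[:,:,::-1],None,fx=.71,fy=.71))
save(P[1],"top0")
s=env.state();print(s["t"],s["tool_pos"],s["tool_rot"],s["contact_force"])
E
```

```text
side chamber 0.78 [ 499.4 -141.5    1.9] [280.3 288.2]
side chamber 0.34 [501.1   9.2 129.1] [269.1 217.8]
side lid_knob 0.94 [ 769.9 -151.    95.7] [378.7 253. ]
side lid_knob 0.94 [ 245.5 -313.    93.8] [193.5 344.3]
side lid_knob 0.86 [ 497.7 -136.9  185. ] [280.8 245.3]
side vent_grip 0.46 [502.    8.2 128.9] [269.5 218.1]
side lens_post 0.79 [ 536.7 -400.2   -2.1] [319.4 371.1]
side optic_case 0.6 [557.5 139.9  -1.1] [277.2 212.4]
side ball_driver 0.64 [ 378.8 -333.2    0.1] [251.4 359.4]
top lid_knob 0.95 [ 505.  -141.9  184.3] [347.9 212.7]
top lid_knob 0.88 [ 770.5 -156.4   93.3] [344.7 138.4]
top lid_knob 0.7 [ 243.5 -317.6   95.9] [404.1 299.3]
top vent_grip 0.53 [505.1   8.8 127.6] [297.1 217.3]
top lens_post 0.84 [ 543.2 -400.4   -3.9] [415.6 210.3]
top optic_case 0.6 [559.3 141.6  -3.5] [256.2 209.5]
top ball_driver 0.64 [ 384.4 -332.6    0.2] [399.2 257.2]
0.7 [ 233.9 -470.   231.3] [ 0.9 -0.5 -0.   0. ] [-0.3 -1.3 -0.2]
```

View pics/a.png

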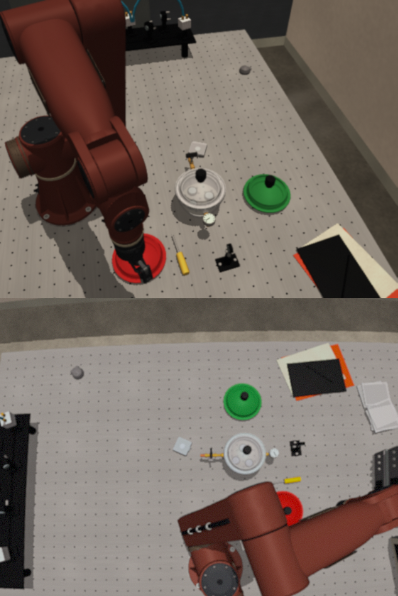

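The side and top views show three knobs. In full top-view pixels, the green lid is at (345,138), the red one at (404,299), and the clear bowl with gauge and brass valve at (348,213). The last one fits the description. I'll confirm it with an enlarged crop.

```bash
cat >> h.py <<'E'
def go(X,jaw=None):
    """shift in tool axes to X, then turn about tool z to bring tool x on world angle jaw (mod pi)"""
    s=env.state();T=T_tool(s);print("shift",T[:3,:3].T@(np.array(X)-T[:3,3]))
    a=np.arctan2(T[1,0],T[0,0]);print("jaw angle",a,"tilt",T[:3,2],"q",np.array(s["qpos"]),"t",s["t"],"F",np.array(s["contact_force"]),"M",np.array(s["wrist_torque"]),"gap",s["finger_gap"])
    if jaw is not None:
        d=(jaw-a+np.pi/2)%np.pi-np.pi/2;print("tool z turn",-d)
np.set_printoptions(precision=3,suppress=True)
E
python3 - <<'E'
from h import *
im=cv2.imread("pics/top0.png")[160:270,220:440]
cv2.imwrite("pics/crop.png",cv2.resize(im,None,fx=3.6,fy=3.6,interpolation=cv2.INTER_CUBIC))
go([503,8,300],np.pi/2)
E
```

```text
shift [-308.034 -453.877  -68.696]
jaw angle -1.108986763000704 tilt [-0.  0. -1.] q [-1.248  0.291 -0.153  1.127 -0.     1.431] t 0.7 F [-0.28  -1.26  -0.188] M [-0.049  0.01  -0.005] gap 85.22256623732115
tool z turn 0.46180956379419236
```

View pics/crop.png

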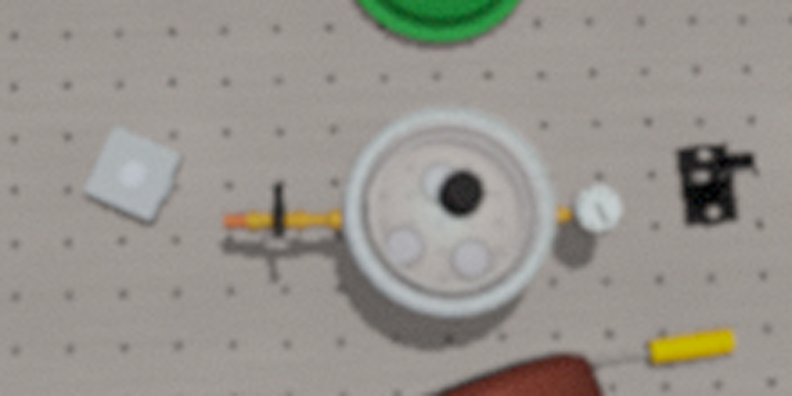

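The crop confirms it: the clear lid's black knob is at crop (460,193), with the black wing across the brass valve at (278,210) and the gauge at (598,208). The green lid (top) and red lid are look-alikes. I'll move above the valve.

Request:
play_rows --plan '[[[0,0,-35],[0,0,0],85],[[0,0,-34],[0,0,0],85],[[-20.5,-30.3,0],[0,0,0],85],[[-20.5,-30.3,0],[0,0,0],85],[[-20.5,-30.3,0],[0,0,0],85],[[-20.5,-30.3,0],[0,0,0],85],[[-20.5,-30.3,0],[0,0,0],85],[[-20.5,-30.3,0],[0,0,0],85]]'

```text
t: 1.37
tool_pos: [342.4, -277.4, 300.5]
tool_rot: [0.85, -0.527, 0.0, 0.0]
contact_force: [-0.4, -0.2, -0.6]
finger_gap: 85.3
```

Request:
play_rows --plan '[[[-20.5,-30.3,0],[0,0,0],60],[[-20.5,-30.3,0],[0,0,0],60],[[-20.5,-30.3,0],[0,0,0],60],[[-20.5,-30.3,0],[0,0,0],60],[[-20.5,-30.3,0],[0,0,0],60],[[-20.5,-30.3,0],[0,0,0],60],[[-20.5,-30.3,0],[0,0,0],60],[[-20.5,-30.3,0],[0,0,0],60]]'

```text
t: 2.03
tool_pos: [486.4, -22.2, 300.5]
tool_rot: [0.85, -0.526, 0.0, -0.0]
contact_force: [2.2, -0.4, 0.1]
finger_gap: 60.0
```

Request:
play_rows --plan '[[[0,0,0],[0,0,-0.12],40],[[0,0,0],[0,0,-0.12],40],[[0,0,0],[0,0,-0.12],40],[[0,0,0],[0,0,-0.12],40],[[0,0,0],[0,0,-0.12],40],[[0,0,0],[0,0,-0.12],40],[[0,0,0],[0,0,-0.12],40],[[0,0,0],[0,0,-0.12],40]]'

```text
t: 2.7
tool_pos: [485.8, -24.0, 300.3]
tool_rot: [0.997, -0.071, 0.0, 0.0]
contact_force: [0.3, 0.4, 0.5]
finger_gap: 39.9
```

Request:
play_rows --plan '[[[0,0,0],[0,0,-0.12],40],[[0,0,0],[0,0,-0.12],40],[[0,0,0],[0,0,-0.12],40],[[0,0,0],[0,0,-0.12],40],[[0,0,0],[0,0,-0.12],40],[[0,0,0],[0,0,-0.12],40],[[0,0,0],[0,0,-0.12],40],[[0,0,0],[0,0,-0.12],40]]'

```text
t: 3.37
tool_pos: [485.8, -24.1, 300.3]
tool_rot: [0.918, 0.397, 0.0, 0.0]
contact_force: [0.3, 0.1, -0.1]
finger_gap: 39.8
```

Request:
play_rows --plan '[[[0,0,0],[0,0,-0.12],40],[[0,0,0],[0,0,-0.12],40],[[0,0,0],[0,0,-0.12],40],[[0,0,0],[0,0,-0.12],40],[[0,0,0],[0,0,-0.12],40],[[0,0,0],[0,0,-0.12],40],[[0,0,0],[0,0,-0.04],40],[[0,0,0],[0,0,0],40]]'

```text
t: 4.03
tool_pos: [485.8, -24.1, 300.3]
tool_rot: [0.706, 0.708, 0.0, 0.0]
contact_force: [0.7, -0.6, -0.4]
finger_gap: 39.8
```

```bash
python3 - <<'E'
from h import *
p=shot("wrist");save(p,"w1")
for q in("vent_grip","lid_knob","chamber"):
    for d in landmark_of(p,q)[:2]:
        X=w(p,d["centre"]);print(q,round(d["score"],2),X,pix(p,X))
for d in regions_of(p,"vent")[:2]:
    m=d["pixels"];v,u=np.nonzero(m);g=np.array([atz(p,a,b,139)[:2] for a,b in zip(u[::5],v[::5])])
    r=cv2.minAreaRect(np.c_[u,v].astype(np.float32));e,V=np.linalg.eigh(np.cov(g.T));print(d["score"],m.sum(),r,g.mean(0),e**.5,"dir",np.arctan2(V[1,1],V[0,1]))
go([503,8,200],np.pi/2)
E
```

```text
vent_grip 0.7 [502.541   7.872 127.709] [312.009 205.799]
lid_knob 0.96 [ 772.505 -153.079   98.355] [195.05  377.378]
lid_knob 0.95 [ 504.811 -141.107  182.585] [158.97  223.096]
0.85 441 ((311.0, 206.5), (43.0, 12.0), 90.0) [499.55    6.584] [ 3.339 13.501] dir -3.126751917074036
shift [ 32.088  17.147 100.308]
jaw angle 1.56973828824568 tilt [ 0.  0. -1.] q [-0.2    0.187 -0.109  1.275  0.    -0.199] t 4.2833 F [ 0.258 -0.059 -0.067] M [ 0.065  0.017 -0.049] gap 39.96596272455092
tool z turn -0.001058038549216489
```

View pics/w1.png

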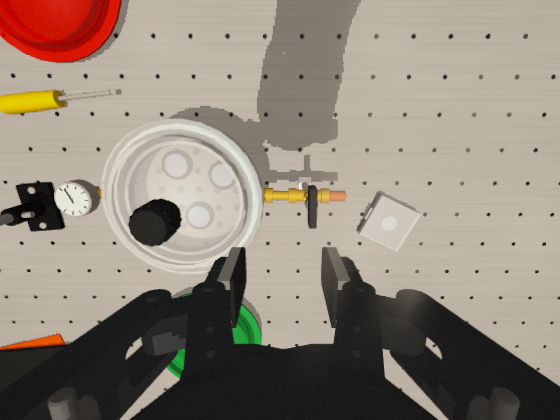

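The wrist view shows the wing at (311,206), across the brass body. Its centre is about (503,8) in world coordinates and its angle about 0. The clear lid's knob is at (155,222). The estimates from all three cameras agree, so I'll descend onto the wing.

Request:
play_rows --plan '[[[32,17,0],[0,0,-0.015],40],[[0,0,35],[0,0,0],40],[[0,0,35],[0,0,0],40],[[0,0,35],[0,0,0],40],[[0,0,25],[0,0,0],40],[[0,0,0],[0,0,0],40]]'

```text
t: 4.78
tool_pos: [499.5, 8.4, 165.9]
tool_rot: [0.702, 0.712, -0.002, -0.003]
contact_force: [-0.5, 0.2, -0.7]
finger_gap: 40.3
```

```bash
python3 - <<'E'
from h import *
p=shot("wrist");save(p,"w2")
for d in landmark_of(p,"vent_grip")[:2]:
    X=w(p,d["centre"]);print(round(d["score"],2),X,pix(p,X)); go([X[0],X[1],110],np.pi/2+.015)
E
```

```text
0.65 [503.678   7.332 131.154] [281.812 243.344]
shift [-0.666  1.18  60.566]
jaw angle 1.5854673979351166 tilt [-0.001  0.    -1.   ] q [-0.13   0.294 -0.317  0.962  0.    -0.144] t 4.8833 F [-0.417 -0.357  0.899] M [-0.018 -0.071  0.016] gap 40.17091708287989
tool z turn -0.0003289288597798645
```

View pics/w2.png

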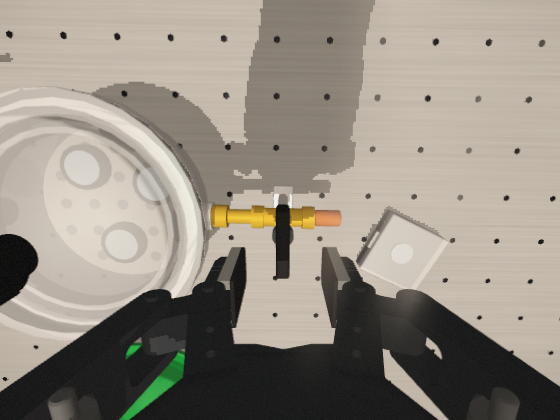

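The view shows the wing at (282,240), midway between the pads and vertical in the picture. I'll go down and grip it.

Request:
play_rows --newtons 35 --plan '[[[-0.5,1,30],[0,0,0],40],[[0,0,20],[0,0,0],40],[[0,0,10.5],[0,0,0],40],[[0,0,0],[0,0,0],40],[[0,0,0],[0,0,0],4],[[0,0,0],[0,0,0],4],[[0,0,0],[0,0,0],4],[[0,0,0],[0,0,0],4]]'

```text
t: 5.55
tool_pos: [505.4, 7.8, 111.9]
tool_rot: [0.702, 0.713, 0.002, 0.001]
contact_force: [-0.3, 3.3, 7.1]
finger_gap: 12.5
```

Request:
play_rows --plan '[[[0,0,0],[0,0,0],4],[[0,0,0],[0,0,0],4],[[0,0,0],[0,0,-0.05],4],[[0,0,0],[0,0,-0.05],4]]'

```text
t: 5.88
tool_pos: [505.4, 8.1, 111.9]
tool_rot: [0.664, 0.747, 0.002, 0.001]
contact_force: [-1.4, 5.1, 6.7]
finger_gap: 12.5
```

Request:
play_rows --plan '[[[0,0,0],[0,0,-0.1],4],[[0,0,0],[0,0,-0.1],4],[[0,0,0],[0,0,-0.1],4],[[0,0,0],[0,0,-0.1],4]]'

```text
t: 6.22
tool_pos: [505.0, 9.1, 111.8]
tool_rot: [0.501, 0.865, 0.002, 0.0]
contact_force: [-1.9, 10.9, 9.1]
finger_gap: 12.6
```

```bash
python3 - <<'E'
from h import *
go([503,8,110])
p=shot("wrist");save(p,"w3")
E
```

```text
shift [-0.003 -2.308  1.823]
jaw angle 2.0918629880291295 tilt [ 0.003  0.003 -1.   ] q [-0.129  0.354 -0.402  0.812  0.004 -0.65 ] t 6.2167 F [-1.947 10.905  9.055] M [ 2.172  0.37  -0.116] gap 12.560571100962441
```

View pics/w3.png

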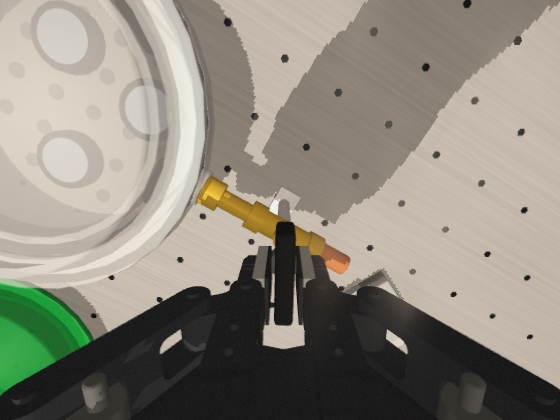

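The wing sits between the pads and has turned with them (wing at (285,275), tilted relative to the brass body). I'll ease the side force and keep turning.

Request:
play_rows --plan '[[[1.3,0.8,-1],[0,0,-0.1],4],[[0,0,0],[0,0,-0.1],4],[[0,0,0],[0,0,-0.1],4],[[0,0,0],[0,0,-0.1],4]]'

```text
t: 6.6
tool_pos: [504.2, 10.1, 112.0]
tool_rot: [0.319, 0.948, 0.001, 0.0]
contact_force: [-1.9, 6.9, 0.5]
finger_gap: 12.3
```

Request:
play_rows --plan '[[[0,0,0],[0,0,-0.1],4],[[0,0,0],[0,0,-0.1],4],[[0,0,0],[0,0,0],4]]'

```text
t: 6.85
tool_pos: [503.7, 10.5, 111.9]
tool_rot: [0.222, 0.975, 0.001, -0.0]
contact_force: [-2.8, 7.0, 1.2]
finger_gap: 12.8
```

```bash
python3 - <<'E'
from h import *
go([503,8,110],0.0)
E
```

```text
shift [-0.471 -2.517  1.936]
jaw angle 2.693053016877269 tilt [ 0.     0.003 -1.   ] q [-0.126  0.354 -0.401  0.816  0.003 -1.249] t 6.85 F [-2.776  7.034  1.178] M [ 1.618  0.627 -0.025] gap 12.76181614875538
tool z turn -0.4485396367125243
```

Request:
play_rows --plan '[[[0.4,0.9,0],[0,0,-0.1],4],[[0,0,0],[0,0,-0.1],4],[[0,0,0],[0,0,-0.1],4],[[0,0,0],[0,0,-0.1],4],[[0,0,0],[0,0,-0.05],4],[[0,0,0],[0,0,0],4]]'

```text
t: 7.35
tool_pos: [502.5, 10.8, 111.9]
tool_rot: [0.001, 1.0, 0.001, -0.001]
contact_force: [-8.6, 4.7, 5.7]
finger_gap: 12.3
```

```bash
python3 - <<'E'
from h import *
go([503,8,110],0.0)
E
```

```text
shift [-0.559 -2.825  1.847]
jaw angle 3.139821088455793 tilt [-0.002  0.001 -1.   ] q [-0.125  0.354 -0.402  0.817  0.001 -1.694] t 7.35 F [-8.558  4.743  5.714] M [ 0.878  1.686 -0.082] gap 12.349528694401538
tool z turn -0.0017715651340002303
```

Request:
play_rows --plan '[[[0,0,0],[0,0,-0.03],4],[[0,0,0],[0,0,-0.03],4],[[0,0,0],[0,0,0],4]]'

```text
t: 7.6
tool_pos: [502.3, 10.8, 111.8]
tool_rot: [-0.028, 1.0, 0.001, -0.001]
contact_force: [-7.9, 4.5, 6.2]
finger_gap: 12.5
```

```bash
python3 - <<'E'
from h import *
go([503,8,110],0.0)
E
```

```text
shift [-0.547 -2.86   1.842]
jaw angle -3.0851943842514364 tilt [-0.002  0.002 -1.   ] q [-0.125  0.354 -0.402  0.817  0.001 -1.752] t 7.6 F [-7.861  4.51   6.174] M [ 0.898  1.923 -0.285] gap 12.464908380667532
tool z turn 0.05639826933835668
```

The yaw moment rose from 0.1 to 0.285 N m, so the wing is at its stop. I'll release, rise and check.

Request:
play_rows --plan '[[[0,0,0],[0,0,0.02],40],[[0,0,0],[0,0,0],40],[[0,0,0],[0,0,0],40],[[0,0,-30],[0,0,0],40],[[0,0,-40],[0,0,0],60],[[0,0,-40],[0,0,0],85],[[0,0,-40],[0,0,0],85],[[0,0,-40],[0,0,0],85]]'

```text
t: 8.27
tool_pos: [503.8, 9.9, 303.5]
tool_rot: [-0.017, 1.0, -0.0, 0.001]
contact_force: [1.1, -0.1, -0.5]
finger_gap: 84.2
```

Request:
play_rows --plan '[[[0,0,0],[0,0,0],85],[[0,0,0],[0,0,0],85]]'

```text
t: 8.43
tool_pos: [505.6, 9.7, 303.7]
tool_rot: [-0.017, 1.0, -0.0, 0.003]
contact_force: [-0.3, -0.8, -0.1]
finger_gap: 84.9
```

```bash
python3 - <<'E'
from h import *
p=shot("wrist");save(p,"w4")
for q in("vent_grip","lid_knob","chamber"):
    for d in landmark_of(p,q)[:2]:
        X=w(p,d["centre"]);print(q,round(d["score"],2),X,pix(p,X))
for d in regions_of(p,"vent")[:1]:
    v,u=np.nonzero(d["pixels"]);g=np.array([atz(p,a,b,139)[:2] for a,b in zip(u,v)]);e,V=np.linalg.eigh(np.cov(g.T));print(d["score"],len(u),e**.5,"dir",np.arctan2(V[1,1],V[0,1]))
t=shot("top")
for q in("vent_grip","lid_knob","chamber"):
    for d in landmark_of(t,q)[:1]:print("top",q,d["score"],w(t,d["centre"]))
for n,p in(("side",shot("side")),):
    for q in("vent_grip","lid_knob"):
        for d in landmark_of(p,q)[:3]:print(n,q,d["score"],w(p,d["centre"]))
go([503,-141,300],0)
E
```

```text
vent_grip 0.97 [503.746   8.163 126.466] [286.382 189.879]
lid_knob 0.93 [ 768.609 -151.417   93.879] [43.64 27.67]
lid_knob 0.58 [ 503.723 -140.672  183.079] [293.981  20.41 ]
0.83 419 [ 3.236 12.425] dir 1.5868239250920804
top lid_knob 0.8 [ 502.727 -142.296  187.241]
top chamber 0.35 [ 503.061 -138.245  106.324]
side vent_grip 0.52 [ 500.48  -142.782   -1.791]
side vent_grip 0.45 [502.861  10.199 128.111]
side lid_knob 0.91 [ 498.183 -139.726  185.227]
side lid_knob 0.82 [ 767.198 -154.442   97.201]
side lid_knob 0.71 [ 245.924 -316.536   91.873]
shift [   6.037 -150.851    0.588]
jaw angle -3.107162787715946 tilt [-0.  0. -1.] q [-0.125  0.222 -0.064  1.286  0.    -1.731] t 9.0333 F [0.172 0.488 0.188] M [ 0.025  0.034 -0.034] gap 85.0949699123782
tool z turn 0.034429865873846666
```

View pics/w4.png

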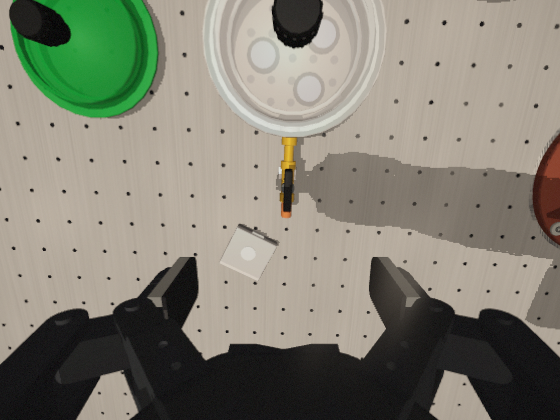

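The wing at (287,188) is in line with the brass body (measured direction 1.587 rad, so fully open), and the case is untouched. Next is the knob.

Request:
play_rows --plan '[[[1.5,-37.7,0],[0,0,0],85],[[1.5,-37.7,0],[0,0,0],85],[[1.5,-37.7,0],[0,0,0],85],[[1.5,-37.7,0],[0,0,0.034],85],[[0,0,30],[0,0,0],85],[[0,0,30],[0,0,0],85],[[0,0,0],[0,0,0],85],[[0,0,0],[0,0,0],85]]'

```text
t: 9.7
tool_pos: [502.1, -140.6, 240.3]
tool_rot: [-0.0, 1.0, 0.001, -0.001]
contact_force: [-0.0, -0.2, 0.9]
finger_gap: 85.0
```

```bash
python3 - <<'E'
from h import *
p=shot("wrist");save(p,"w5")
for d in landmark_of(p,"lid_knob")[:2]:
    X=w(p,d["centre"]);print(round(d["score"],2),X,pix(p,X))
go([503,-141,167],0)
E
```

```text
0.9 [ 767.889 -151.963   90.609] [ 20.496 185.332]
0.84 [ 504.11  -141.283  180.265] [281.022 224.384]
shift [ 0.95  -0.076 75.434]
jaw angle -3.1404928369333924 tilt [ 0.002 -0.001 -1.   ] q [-0.412  0.28  -0.139  1.15   0.    -1.984] t 9.8 F [ 0.198 -0.053  0.666] M [ 0.01  -0.053 -0.   ] gap 84.83732354134513
tool z turn 0.0010998166564011314
```

View pics/w5.png

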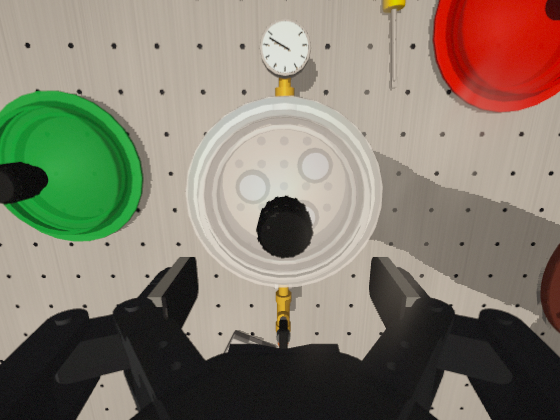

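The view shows the clear lid's knob at (284,228), centred between the open pads, with green and red well clear. I'll descend and grip.

Request:
play_rows --newtons 70 --plan '[[[0.9,0,30],[0,0,0],85],[[0,0,25],[0,0,0],85],[[0,0,15],[0,0,0],85],[[0,0,4],[0,0,0],85],[[0,0,0],[0,0,0],60],[[0,0,0],[0,0,0],50],[[0,0,0],[0,0,0],42],[[0,0,0],[0,0,0],42]]'

```text
t: 10.47
tool_pos: [503.1, -141.3, 168.2]
tool_rot: [-0.0, 1.0, -0.0, 0.001]
contact_force: [-0.6, 0.5, 0.8]
finger_gap: 42.3
```

Request:
play_rows --plan '[[[0,0,0],[0,0,0],38],[[0,0,0],[0,0,0],34],[[0,0,0],[0,0,0],30],[[0,0,0],[0,0,0],25],[[0,0,0],[0,0,0],25],[[0,0,0],[0,0,0],25]]'

```text
t: 10.97
tool_pos: [502.2, -141.1, 168.0]
tool_rot: [-0.0, 1.0, -0.0, 0.0]
contact_force: [-3.9, 0.6, 9.3]
finger_gap: 35.2
```

```bash
python3 - <<'E'
from h import *
go([503,-141,167],0)
E
```

```text
shift [-0.786  0.142  0.966]
jaw angle -3.1412278653575973 tilt [ 0.001 -0.001 -1.   ] q [-0.414  0.329 -0.273  0.968 -0.    -1.985] t 10.9667 F [-3.869  0.63   9.304] M [0.123 0.964 0.076] gap 35.185386364463554
tool z turn 0.0003647882321953233
```

Request:
play_rows --plan '[[[0.5,0,-0.5],[0,0,0],25],[[0,0,-0.5],[0,0,0],25],[[0,0,-0.5],[0,0,0],25],[[0,0,-0.5],[0,0,0],25]]'

```text
t: 11.3
tool_pos: [501.5, -140.9, 168.5]
tool_rot: [-0.0, 1.0, 0.0, -0.0]
contact_force: [0.5, -0.9, -6.7]
finger_gap: 35.4
```

Request:
play_rows --plan '[[[0,0,-0.5],[0,0,0],25],[[0,0,-0.5],[0,0,0],25],[[0,0,0],[0,0,0],25]]'

```text
t: 11.55
tool_pos: [501.3, -140.8, 169.2]
tool_rot: [-0.0, 1.0, 0.0, -0.001]
contact_force: [1.8, -0.9, -10.7]
finger_gap: 35.1
```

Request:
play_rows --plan '[[[0,0,-0.5],[0,0,0],25],[[0,0,-0.5],[0,0,0],25],[[0,0,0],[0,0,0],25]]'

```text
t: 11.8
tool_pos: [501.2, -140.8, 170.4]
tool_rot: [-0.0, 1.0, 0.0, -0.001]
contact_force: [0.0, -0.9, -12.9]
finger_gap: 34.9
```

Request:
play_rows --plan '[[[0,0,-0.5],[0,0,0],25],[[0,0,-0.5],[0,0,0],25],[[0,0,0],[0,0,0],25]]'

```text
t: 12.05
tool_pos: [501.4, -140.8, 171.8]
tool_rot: [-0.0, 1.0, 0.0, -0.0]
contact_force: [-1.1, 0.4, -10.1]
finger_gap: 35.4
```

Request:
play_rows --plan '[[[0,0,-0.5],[0,0,0],25],[[0,0,-0.5],[0,0,0],25],[[0,0,-0.5],[0,0,0],25],[[0,0,-0.5],[0,0,0],25],[[0,0,0],[0,0,0],25]]'

```text
t: 12.47
tool_pos: [502.1, -141.2, 174.6]
tool_rot: [-0.0, 1.0, -0.0, 0.001]
contact_force: [-1.5, -0.0, -1.2]
finger_gap: 34.7
```

Request:
play_rows --plan '[[[0,0,-0.7],[0,0,0],25],[[0,0,-0.7],[0,0,0],25],[[0,0,-0.7],[0,0,0],25],[[0,0,-0.7],[0,0,0],25],[[0,0,-0.7],[0,0,0],25],[[0,0,0],[0,0,0],25]]'

```text
t: 12.97
tool_pos: [502.2, -141.1, 177.6]
tool_rot: [-0.0, 1.0, -0.0, 0.0]
contact_force: [0.6, 0.2, -2.7]
finger_gap: 35.0
```

Request:
play_rows --plan '[[[0,0,-2],[0,0,0],25],[[0,0,-3],[0,0,0],25],[[0,0,-3],[0,0,0],25],[[0,0,-3],[0,0,0],25],[[0,0,-3],[0,0,0],25],[[0,0,-3],[0,0,0],25],[[0,0,-2],[0,0,0],25],[[0,0,-1],[0,0,0],25]]'

```text
t: 13.63
tool_pos: [501.9, -141.0, 197.7]
tool_rot: [-0.0, 1.0, -0.0, 0.0]
contact_force: [-0.2, -0.0, -2.8]
finger_gap: 35.2
```

Request:
play_rows --plan '[[[0,0,0],[0,0,0],25],[[0,0,0],[0,0,0],25],[[0,0,0],[0,0,0],25],[[0,0,0],[0,0,0],25],[[0,0,0],[0,0,0],25],[[0,0,0],[0,0,0],25]]'

```text
t: 14.13
tool_pos: [501.7, -140.9, 197.2]
tool_rot: [-0.0, 1.0, 0.0, -0.0]
contact_force: [0.3, -0.4, -3.1]
finger_gap: 35.2
```

```bash
python3 - <<'E'
from h import *
go([503,-141,198],0)
P=[shot("side"),shot("wrist"),shot("top")]
for p in P:
    for q in("lid_knob","lid","vent_grip","optic_case","lens_post","ball_driver"):
        for d in landmark_of(p,q)[:3]:print(p["shot"],q,round(d["score"],2),w(p,d["centre"]))
s=cv2.resize(P[0]["color"][150:320,180:380],(494,420),interpolation=cv2.INTER_CUBIC)
cv2.imwrite("pics/end.png",cv2.resize(np.hstack([s,P[1]["color"]]),None,fx=.75,fy=.75)[:,:,::-1])
E
```

```text
shift [-1.33  -0.064 -0.767]
jaw angle -3.141209162769035 tilt [-0.  0. -1.] q [-0.414  0.305 -0.225  1.04   0.    -1.985] t 14.1333 F [ 0.326 -0.396 -3.055] M [0.007 0.037 0.035] gap 35.24468618109584
tool z turn 0.00038349082075761487
10 lid_knob 0.95 [ 501.064 -138.257  216.893]
10 lid_knob 0.88 [ 767.719 -154.149   94.153]
10 lid_knob 0.86 [ 247.269 -314.172   93.927]
10 lid 0.74 [ 770.316 -151.672   15.415]
10 lid 0.69 [ 241.25  -320.006    7.835]
10 lid 0.6 [ 505.7   -134.07   138.397]
10 optic_case 0.53 [ 505.617 -134.983  136.445]
10 lens_post 0.96 [ 537.994 -396.179   -4.231]
10 ball_driver 0.62 [ 379.105 -330.942   -0.914]
11 lid_knob 0.85 [ 502.537 -143.897  209.56 ]
11 lid 0.8 [ 507.84  -144.809  136.771]
11 lid 0.74 [ 241.704 -319.105   14.548]
11 lid 0.66 [ 770.954 -152.661   19.633]
12 lid_knob 0.97 [ 243.716 -317.793   97.053]
12 lid_knob 0.65 [ 772.058 -154.883   91.34 ]
12 lid 0.83 [ 241.069 -318.168   13.995]
12 lid 0.81 [ 504.256 -137.496  136.704]
12 lid 0.61 [ 773.816 -153.069   11.803]
12 vent_grip 0.48 [507.146   8.58  132.607]
12 optic_case 0.63 [556.053 138.988   2.393]
12 optic_case 0.32 [506.957   8.487 130.238]
12 lens_post 0.9 [ 542.489 -400.837   -4.092]
12 ball_driver 0.47 [ 381.659 -329.186    0.745]
12 ball_driver 0.27 [ 540.714 -400.793   -2.683]
```

View pics/end.png

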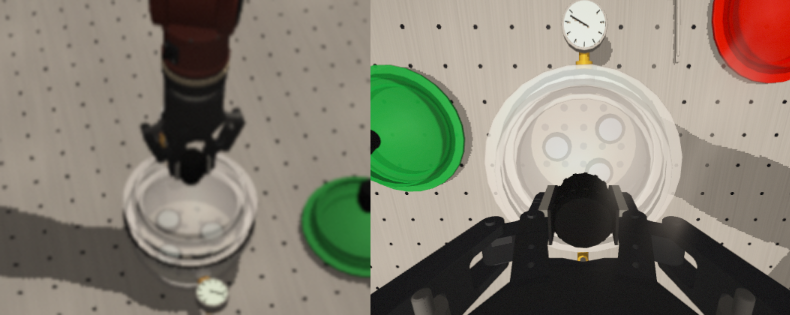

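The knob is held between the pads. The lid hangs level with its rim at about z = 137 mm, roughly 29 mm above the seat. The bystanders are where they were.

```bash
python3 -c "
from h import *
print(env.hand_in());go([503,-141,198])"
```

```text
the job is handed in; nothing more can be done
None
the job is handed in; nothing more can be done
```

I opened the vent valve fully, then lifted the lid free, and the arm is holding it above the bowl. The job was handed in with about 14 s on the clock; the hand-in gave no verdict.

- **Valve:** I turned the black wing a quarter turn anticlockwise until the torque rose at its stop. A wrist-camera picture then showed it in line with the brass body (measured direction 1.587 rad).
- **Lid:** I pulled it up by the knob in steps of about 0.5 mm. The highest pull I read was about 13 N, then it dropped to the lid's weight of about 3 N, with no jump.
- **Final hold:**
  - The rim is at about z = 137 mm, roughly 29 mm above its seat.
  - The lid is level, with the tool within 1–2 mm of the bowl's axis and a steady grip.
- **Bystanders:** The lens post, optic case, screwdriver and both look-alike lids still measured where they started, within the few millimetres the cameras can resolve.

**Checks that disagreed:** the gripper read 12.5 mm on the 9 mm wing and 35 mm on the 37 mm knob. In the last pictures the networks also put a few false, mostly low-score labels on the lid, valve and lens post. I could not read the state again after hand-in to confirm the final second.

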